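Carry a varnished rosette on its lifter to the empty drying stand

ROBOT

A 7-joint arm with a two-finger parallel gripper is mounted at the origin on a cart in front of the work surface, level with it; the furniture and walls round the work are solid. World frame = base frame: x ahead of the robot, y to its left, z up, the work surface at z = 0. Lengths are in m, angles in rad, forces in N, time in s.
With the tool pointing down it reaches from about 0.4 to 0.85 m from the base axis. Payload 10.4 kg.
Tool frame: the origin (TCP) lies at the centre of the arm's flange, where the gripper is bolted on; the fingertips stand 173 mm ahead of it and the grasp point (between the pads) lies 155 mm ahead of it (manip.nose_length is the distance from the TCP to the fingertips, in m); z points along the fingers, x is the direction in which the jaws open and shut, and the axes are right-handed (so a half turn about z gives the same grasp; the last joint's range is limited). The gripper opens to 85 mm and grips with 20 to 120 N. Pads are 22 mm wide; open, the fingers measure 114 mm over their backs; the gripper's body (76 mm by 85 mm) begins 54 mm behind the grasp point. The pads swing forward as they close: fully open they stand 13 mm farther back than shut.
Start: joints at [-1.301, 0.332, -0.065, 1.46, 0.022, 1.35, -0.088], TCP at [0.18, 0.598, 0.405] pointing down, gripper open.
Joint ranges: [-2.6, 2.6], [-0.5, 2.12], [-1.47, 1.34], [0.16, 2.42], [-1.27, 4.41], [0.06, 2.06], [-2.6, 2.6]. Speed limits (rad/s): [2.22, 2.22, 2.79, 2.79, 3.14, 3.14, 3.14].

INTERFACE

Orientations are given as a unit quaternion [x, y, z, w].
In Python, from workcell import status, cams, order, manip gives the robot as it stands.
- The arm moves only by the tool servo_tool, never from a script. Its argument "motion" is a list that holds one entry, the list of rows, each a list of 6 numbers: the shift along the tool's x, y, z in units of 50 mm (1.0 is 50 mm), then the turn, a rotation vector about the tool's x, y, z in units of 5 degrees (1.0 is 5 degrees). In form: [[[x, y, z, ax, ay, az], ...]]. A call has 1 to 12 rows; each row shifts and turns the pose as measured when the row begins, along the tool's axes as they then stand; what a row does not reach is not made up. A row lasts 1/10 s, in which the tool goes at most 50 mm and 8.59 degrees, less where a joint would pass 70% of its speed; a pose out of reach is approached as far as the arm can. A call is refused whole if a number of a shift passes 1 or a number of a turn 1, either way. A call with a gripper value outside its range is refused whole. "jaw" is the closure in counts, from 0 (fully open) to 255 (shut), set as the call begins (left out, the last holds). The fingers move at their own pace and stop on an object; "force" is the grip in N (left out, the last holds). Time passes only in rows, so rows that do not move let the fingers close. It gives the time, the measured TCP pose, the force and the opening at its end, in the units of the state.
- status.get_obs(): the state, without advancing time (a new reading comes with each control period).
- cams.camera(name): name is "scene" or "side" or "wrist"; returns a dict with "color" (420x560x3 uint8, red, green, blue), "vertical_fov" (degrees; the focal length in pixels is half the picture's height over the tangent of half this angle, whatever the lens; pixels are square), "cx", "cy" (the principal point, pixels), "k1" (the pictures are not rectified: a ray, as slopes to the right and down, at radius r is drawn at 1 + k1 r^2 times it, then the intrinsics apply), "extrinsics" (4x4, takes a point from camera to world coordinates). Camera axes: x right, y down, z forward; pixel columns grow to the right and rows downward; lengths in m; the calibration is good to about 2 mm. A picture is of the moment at which its call begins. There is no depth.
- order.hand_in(): hands the job in, once; it reports no verdict.
The state is a dict: "clock": time; "joint_pos": joint angles; "joint_velocities": joint speeds; "tau": joint torques, N m; "position": TCP position; "ee_rot": TCP orientation; "ft_force": force on the tool from outside, world axes, zero at the start; "torque": the same for the moment, N m; "grip_width": opening from 0.0 (shut) to 1.0 (fully open).
Only numpy, scipy, OpenCV 4.12 (cv2) and the standard library are available. Lean on these libraries where they do the work, as an engineer would, in place of code of your own. Each camera call takes 0.05 s, during which the arm holds its last target.

TASK

The turned wooden rosette lying on the lifter's blade has just been varnished, so the robot must not touch it. Take the lifter by its handle, carry the rosette level to the empty drying stand and lower the blade between the two rails so that the rosette stays lying in the middle of them. Then draw the lifter's blade well clear of the stand, stand the lifter upright on the bench and let go; leave the finished rosette on the other stand alone.

Things in the scene. Friction and masses are not known exactly. Their poses are not given: they have to be found in the camera images.
- lifter_grip (a point): Centre of the lifter's handle, to grip; 25 mm above the bench. Handle: wooden bar along x (to the blade tip), x -85 to +45 mm, 24 mm wide, 10 to 40 mm above the bench, on a foot 44 mm wide, 12 mm high at each end. Flat steel blade 28 mm wide, 3 mm thick, runs on to x = +165 mm, its top 24 mm above the bench; the rosette lies loose on it near x = +135 mm. z up. 0.28 kg.
- lifter_tip (a point): Middle of the front end of the lifter's blade, on the blade's top face; same axes as the lifter.
- rosette_center (a point): Centre (half-way up) of the varnished rosette lying loose on the lifter's blade: a flat turned wooden disc 74 mm across, 14 mm high, about 50 g. The point is 7 mm above its flat underside. z up.
- empty_stand_top (a point): Empty drying stand (fixed): point midway between its two rails, level with their tops, 40 mm above the bench. Rails: wooden bars 70 mm long (x), 20 mm wide, a slot 46 mm wide between them, open at both ends; under it a base plate 70 x 110 mm, 10 mm thick, so the blade fits in the slot with the lifter standing on the bench. x runs along the slot, roughly to world +y (robot's left); y across.
- full_stand_top (a point): The same point of the other, identical drying stand, which already holds a finished rosette. It and the empty stand change places between starts. Not to be used.
- other_rosette_center (a point): Centre of the finished rosette lying loose on the other stand; same shape and size as the varnished one.
There are look-alikes about, which are no part of the job. Leave any yellow look-alike of the part that bears empty_stand_top alone.

How it is judged:
By the outcome, as a careful person would: the job done as asked, in the order asked, and still so for the second after the job is handed in, with the robot touching nothing.
It also fails if it takes over 50 s, if anything falls off the work surface, if the arm or the gripper's body presses on something with over 40 N, if the wrist force passes 120 N, or if a joint passes its speed limit or range.

## Working session

There is one attempt and no reset: what is moved stays moved. The work goes in short steps, Python scripts to look and compute and a tool call to move; the robot and the scene stay as the last step left them, time stands still between calls to the robot, and variables do not carry over. Pictures are saved under pics/ and viewed, and the job is handed in when it is done.

Besides the shell and the picture viewer there is one more tool, called after "Emit:" as name(argument=value, ...) on one line, values as JSON. servo_tool: Moves the arm, as the interface text tells. Its arguments: {"type":"object","properties":{"motion":{"type":"array","items":{"type":"array","items":{"type":"array","items":{"type":"number"}}}},"jaw":{"type":"number"},"force":{"type":"number"}},"required":["motion"]}

```bash
mkdir -p pics
cat > h.py <<'E'
import numpy as np, cv2
from workcell import status, cams, order, manip
from scipy.spatial.transform import Rotation as R
def grab(n,tag):
    c=cams.camera(n); cv2.imwrite(f'pics/{tag}.png',c['color'][:,:,::-1]); np.save(f'pics/{tag}.npy',{k:v for k,v in c.items()},allow_pickle=True); return c
def load(tag): return np.load(f'pics/{tag}.npy',allow_pickle=True).item()
def K(c):
    h=c['color'].shape[0]; f=h/2/np.tan(np.radians(c['vertical_fov'])/2)
    return np.array([[f,0,c['cx']],[0,f,c['cy']],[0,0,1]]),np.array([c['k1'],0,0,0.])
def ray(c,uv):
    k,d=K(c); p=cv2.undistortPoints(np.array([[uv]],float),k,d)[0,0]
    E=np.array(c['extrinsics']); return E[:3,3],E[:3,:3]@np.array([p[0],p[1],1])
def atz(c,uv,z):
    o,d=ray(c,uv); return o+d*(z-o[2])/d[2]
def proj(c,P):
    k,d=K(c); E=np.linalg.inv(np.array(c['extrinsics']))
    return cv2.projectPoints(np.array(P,float).reshape(-1,1,3),cv2.Rodrigues(E[:3,:3])[0],E[:3,3],k,d)[0][:,0]
def crop(tag,x0,y0,x1,y1,s):
    im=cv2.imread(f'pics/{tag}.png')[y0:y1,x0:x1]; cv2.imwrite(f'pics/{tag}_c{x0}_{y0}.png',cv2.resize(im,None,fx=s,fy=s,interpolation=cv2.INTER_CUBIC))
E
python3 - <<'E'
from h import *
for n in ['scene','side','wrist']:
    c=grab(n,n+'0'); print(n,c['vertical_fov'],c['k1'],np.round(c['extrinsics'],3).tolist())
s=status.get_obs();print({k:np.round(v,3).tolist() for k,v in s.items()})
E
```

```text
scene 57.066013004526745 -0.10730356482552578 [[0.717, -0.44, 0.54, -0.117], [-0.696, -0.467, 0.545, -0.547], [0.012, -0.767, -0.641, 0.787], [0.0, 0.0, 0.0, 1.0]]
side 47.36272912908183 0.01069615295023961 [[0.964, -0.152, 0.218, 0.215], [-0.265, -0.48, 0.836, -0.994], [-0.022, -0.864, -0.503, 0.716], [0.0, 0.0, 0.0, 1.0]]
wrist 63.82383009867829 -0.03378683543468568 [[0.288, 0.91, 0.297, 0.104], [0.958, -0.274, -0.09, 0.621], [-0.0, 0.31, -0.951, 0.373], [0.0, 0.0, 0.0, 1.0]]
{'clock': 0.15, 'joint_pos': [-1.301, 0.333, -0.065, 1.461, 0.022, 1.35, -0.089], 'joint_velocities': [-0.001, -0.004, 0.001, -0.002, -0.002, -0.0, 0.001], 'tau': [0.0, -62.584, 0.049, -39.184, 0.016, 0.008, 0.0], 'position': [0.18, 0.598, 0.404], 'ee_rot': [0.803, 0.596, -0.0, 0.0], 'ft_force': [0.52, -0.252, 0.48], 'torque': [0.036, -0.027, -0.004], 'grip_width': 1.0}
```

View pics/scene0.png

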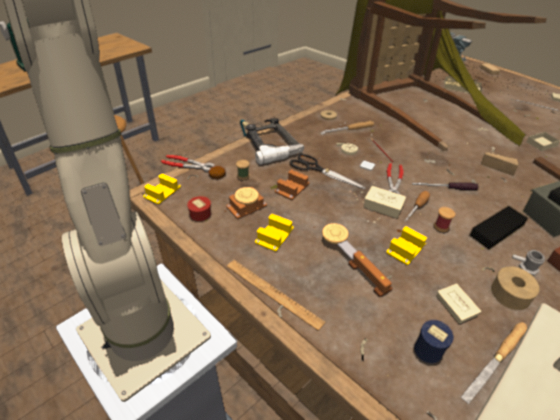

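View pics/side0.png

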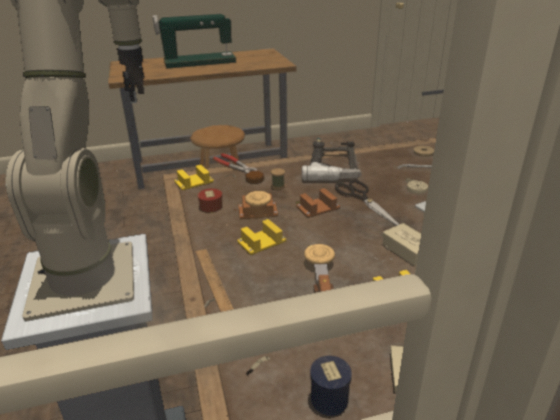

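View pics/wrist0.png

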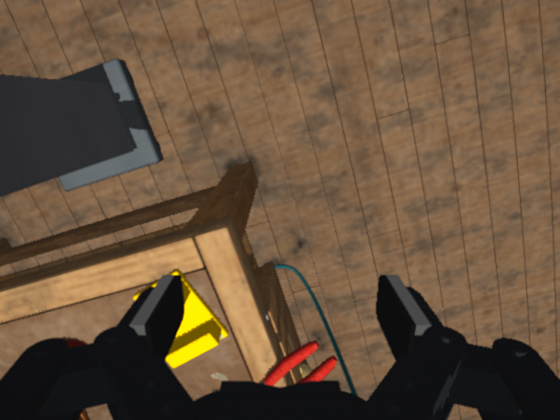

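In the scene picture the lifter's handle is at about (368,270), with the rosette on its blade at (335,233). Stand candidates are the brown one at (292,184), which is empty, the brown one at (245,200), which holds a rosette, and yellow ones at (160,188), (273,232) and (407,245). The empty brown stand at (292,184) fits the description. I'll enlarge to confirm.

Run:
```python
from h import *
crop('scene0',220,155,320,225,8); crop('scene0',315,215,405,300,7); crop('side0',290,180,345,220,12); crop('side0',290,235,350,300,9)
```

```text
(no output)
```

View pics/scene0_c220_155.png

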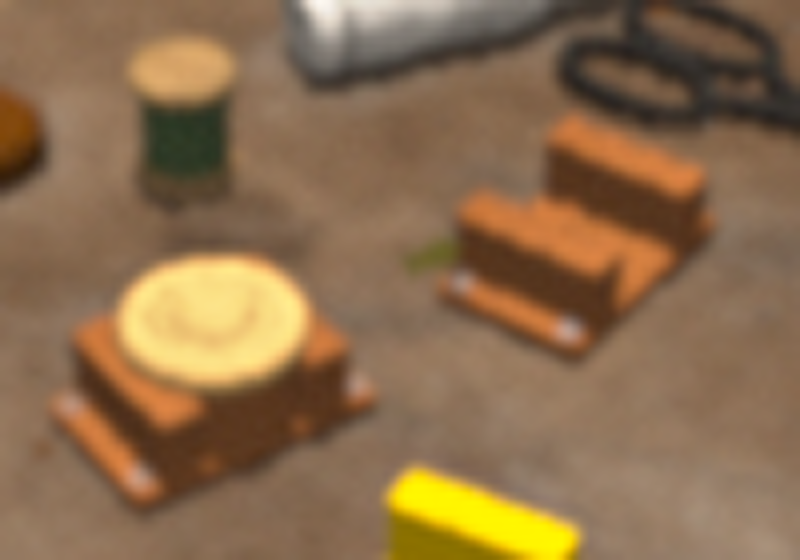

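View pics/scene0_c315_215.png

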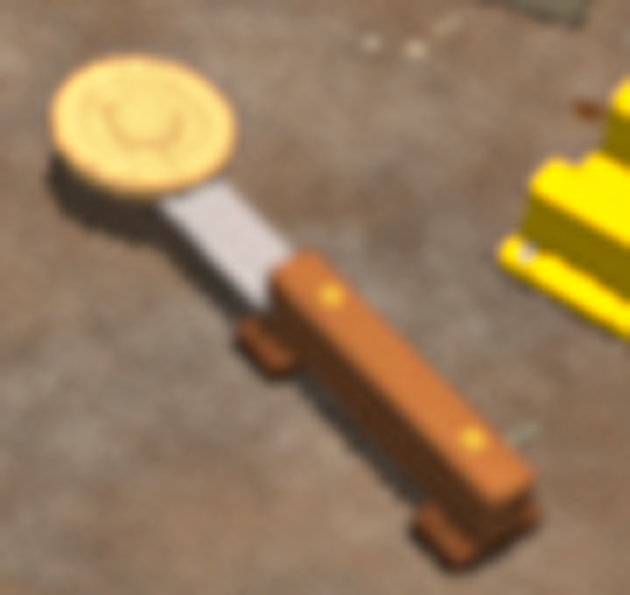

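View pics/side0_c290_180.png

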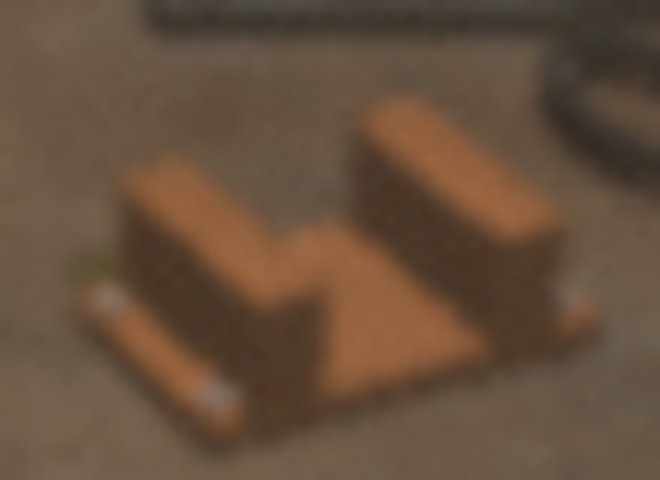

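View pics/side0_c290_235.png

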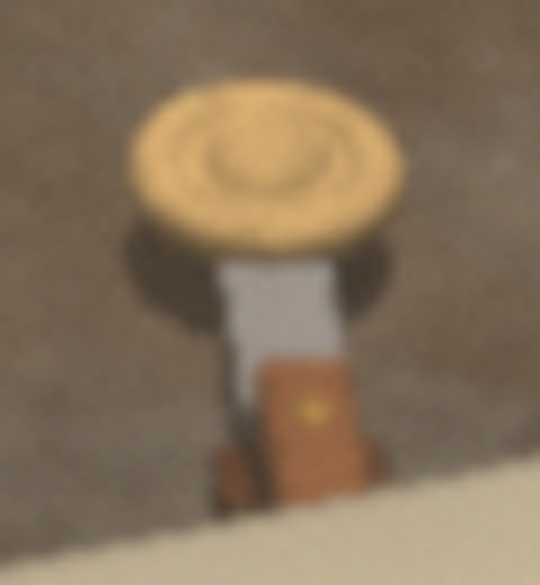

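The crop confirms that (292,184) is the empty orange-brown stand and that its slot is open. I'll fit the poses from corner pixels in both views.

```bash
cat > fit.py <<'E'
from h import *
from scipy.optimize import least_squares
def unc(p,o,s): return [(q+.5)/s-.5+a for q,a in zip(p,o)]
def T(x,y,a,P):
    P=np.array(P,float); c,s=np.cos(a),np.sin(a)
    return np.c_[x+c*P[:,0]-s*P[:,1], y+s*P[:,0]+c*P[:,1], P[:,2]]
def fit(views,x0):
    def f(v): return np.concatenate([(proj(c,T(*v,np.array(P)/1000))-uv).ravel() for c,P,uv in views])
    r=least_squares(f,x0,x_scale=[.01,.01,.1],loss='soft_l1'); return r.x,f(r.x)
E
python3 - <<'E'
from fit import *
S=load('scene0');D=load('side0')
sp=[(460,205),(483,190),(620,255),(603,275),(549,135),(575,116),(707,170),(690,192)]
dp=[(122,183),(185,158),(325,285),(262,305),(355,122),(415,97),(560,220),(500,243)]
P=[(35,43,40),(35,23,40),(-35,23,40),(-35,43,40),(35,-23,40),(35,-43,40),(-35,-43,40),(-35,-23,40)]
vs=[(S,P,np.array([unc(p,(220,155),8) for p in sp])),(D,P,np.array([unc(p,(290,180),12) for p in dp]))]
x0=[*atz(S,(292,181),.04)[:2],1.57]
for v in (vs,vs[:1],vs[1:]):
    x,r=fit(v,x0);print('stand',x,np.degrees(x[2]),np.abs(r).max(),np.sqrt((r**2).mean()))
hs=[(272,272),(310,250),(533,475),(495,500)]
H=[(45,12,40),(45,-12,40),(-85,-12,40),(-85,12,40)]
hd=[(260,360),(350,357)]
vs=[(S,H,np.array([unc(p,(315,215),7) for p in hs])),(D,H[:2],np.array([unc(p,(290,235),9) for p in hd]))]
for v in (vs,vs[:1]):
    x,r=fit(v,[*atz(S,(370,270),.04)[:2],1.57]);print('lifter',x,np.degrees(x[2]),np.round(r,2))
# rosette
for c,(u0,u1,v0,v1),o,s in ((S,(50,237,54,195),(315,215),7),(D,(130,405,78,252),(290,235),9)):
    tgt=np.r_[unc((u0,v0),o,s),unc((u1,v1),o,s)]
    def f(v):
        t=np.linspace(0,6.283,100);q=[]
        for z in (.024,.036): q.append(np.c_[v[0]+.037*np.cos(t),v[1]+.037*np.sin(t),0*t+z])
        p=proj(c,np.vstack(q)); return np.r_[p.min(0),p.max(0)]-tgt
    r=least_squares(f,atz(c,tgt.reshape(2,2).mean(0),.03)[:2],x_scale=.01);print('ros',r.x,r.fun)
E
```

```text
stand [0.64345889 0.14224785 1.75034583] 100.28742872117245 1.168196697687165 0.5208915328403134
stand [0.64506595 0.14385365 1.74715961] 100.10487167495664 0.8795568005875793 0.47291614387168546
stand [0.64248644 0.14031167 1.75296801] 100.43766870934371 0.9118849928323698 0.4013779983113293
lifter [ 0.52082562 -0.24200366  1.31156092] 75.14690547248006 [-0.77 -0.59  0.9  -0.67  1.89  0.74 -0.02  1.02 -0.65 -0.82  0.05 -0.73]
lifter [ 0.52024013 -0.24068692  1.32482489] 75.90687493161316 [-1.44 -0.63  0.16 -0.77  1.6   0.34 -0.22  0.71]
ros [ 0.55716397 -0.1069505 ] [ 0.03135491 -0.59204307 -0.02966702  0.53615721]
ros [ 0.55641007 -0.10746205] [-0.11452918 -1.43073697  0.11053081  1.26231585]
```

Both views agree on the empty stand at about (0.643, 0.142) with yaw 100° and the lifter at about (0.521, -0.242) with yaw 75°. Next I swing round to it, high up.

Emit:
servo_tool(motion=[[[0,0.5,0,0,0,0.5],[0,1,0,0,0,0.95],[0,1,0,0,0,0.95],[0,1,0,0,0,0.95],[0,1,0,0,0,0.95],[0,1,0,0,0,0.95],[0,1,0,0,0,0.95],[0,1,0,0,0,0.95],[0,0.5,0,0,0,0.5]]], jaw=0)

```text
clock: 1.05
position: [0.5073, 0.3771, 0.4005]
ee_rot: [0.957, 0.289, -0.002, 0.002]
ft_force: [-0.1, -0.5, 0.1]
grip_width: 1.005
```

Emit:
servo_tool(motion=[[[-0.28,0.42,0,0,0,0.8],[-0.49,0.88,0,0,0,0.8],[-0.42,0.91,0,0,0,0.8],[-0.36,0.93,0,0,0,0.8],[-0.29,0.96,0,0,0,0.8],[-0.23,0.97,0,0,0,0.8],[-0.16,0.99,0,0,0,0.8],[-0.09,1,0,0,0,0.8],[-0.02,1,0,0,0,0.8],[0.06,1,0,0,0,0.8],[0.12,1,0,0,0,0.8],[0.2,0.8,0,0,0,0.8]]])

```text
clock: 2.25
position: [0.5021, -0.1933, 0.4017]
ee_rot: [0.99, -0.143, -0.001, 0.001]
ft_force: [1.4, 0.3, 0.1]
grip_width: 1.002
```

Run:
```python
from h import *
c=grab('wrist','wrist1');grab('scene','scene1')
s=status.get_obs();print(s['clock'],s['position'],s['ee_rot'],np.round(c['extrinsics'],3).tolist())
for p in [(.5208,-.242,.025),(.5208,-.242,.04),(.557,-.107,.031)]: print(proj(c,[p]))
```

```text
2.35 [ 0.5013075  -0.19691621  0.40173678] [ 9.89159962e-01 -1.46824488e-01 -8.70828552e-04  2.09326840e-03] [[0.959, -0.268, -0.091, 0.524], [-0.283, -0.911, -0.299, -0.118], [-0.003, 0.312, -0.95, 0.371], [0.0, 0.0, 0.0, 1.0]]
[[309.77477196 217.60283444]]
[[310.95195261 222.32773286]]
[[310.55453858  79.99853454]]
```

View pics/wrist1.png

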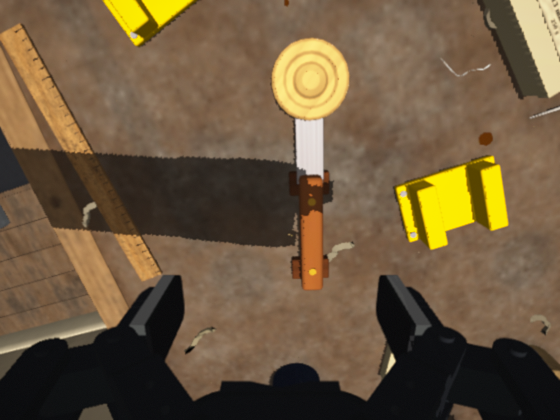

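Run:
```python
from h import *
crop('wrist1',265,30,355,120,6);crop('wrist1',270,160,350,300,4)
```

```text
(no output)
```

View pics/wrist1_c265_30.png

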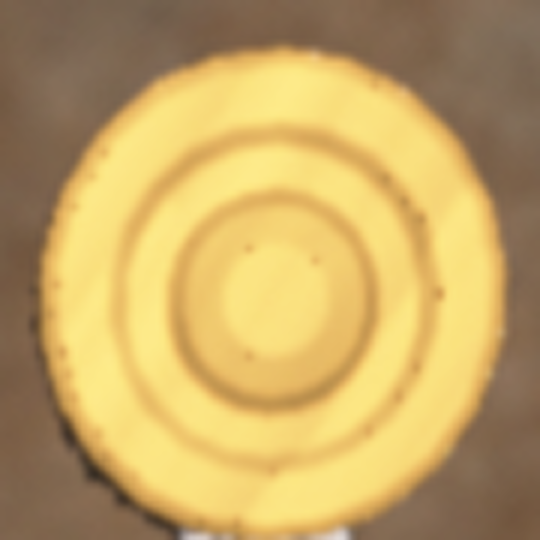

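View pics/wrist1_c270_160.png

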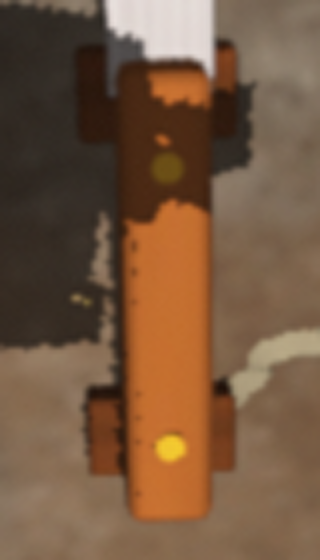

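Run:
```python
from fit import *
W=load('wrist1')
H=[(45,12,40),(45,-12,40),(-85,-12,40),(-85,12,40)]
hp=[(118,63),(213,63),(213,520),(126,520)]
x,r=fit([(W,H,np.array([unc(p,(270,160),4) for p in hp]))],[.52,-.24,1.31])
print(x,np.degrees(x[2]),np.round(r,2))
ro=atz(W,unc((272,290),(265,30),6),.033);print(ro)
d=ro[:2]-x[:2];ux=np.array([np.cos(x[2]),np.sin(x[2])]);print(d@ux,d@[-ux[1],ux[0]])
s=status.get_obs();Rm=R.from_quat(s['ee_rot']);M=Rm.as_matrix()
print(M.round(4))
for z in(.185,.30): print(z,Rm.inv().apply(np.array([x[0],x[1],z])-s['position'])/.05)
print(np.degrees(np.arctan2(M[1,0],M[0,0])))
```

```text
[ 0.52248948 -0.23747235  1.3206793 ] 75.66935022540824 [-0.08  0.48  0.21 -0.36 -0.23 -0.42  0.09  0.28]
[ 0.55670916 -0.10511542  0.033     ]
0.13670840589771863 -0.0003942505405172815
[[ 0.9569 -0.2905 -0.0023]
 [-0.2905 -0.9569 -0.0039]
 [-0.0011  0.0044 -1.    ]]
0.185 [0.64578349 0.63403359 4.33685237]
0.3 [0.64323488 0.6441464  2.03687602]
-16.88607444404888
```

Emit:
servo_tool(motion=[[[0.2,0.2,0.3,0.05,0.01,-0.25],[0.22,0.2,0.5,0,0,-0.26],[0.2,0.2,0.7,0,0,0],[0,0,0.6,0,0,0],[0,0,0.3,0,0,0],[0,0,0,0,0,0]]])

```text
clock: 2.95
position: [0.5241, -0.2358, 0.2777]
ee_rot: [0.992, -0.124, 0.001, -0.001]
ft_force: [-0.4, -0.6, 0.3]
grip_width: 1.002
```

Run:
```python
from h import *
c=grab('wrist','wrist2');grab('scene','scene2')
s=status.get_obs();M=R.from_quat(s['ee_rot']).as_matrix();print(s['clock'],s['position'],M.round(4).tolist(),np.degrees(np.arctan2(M[1,0],M[0,0])))
```

```text
3.05 [ 0.52471722 -0.23608173  0.28001767] [[0.9691, -0.2465, 0.005], [-0.2465, -0.9691, 0.001], [0.0046, -0.0022, -1.0]] -14.27164767284635
```

View pics/wrist2.png

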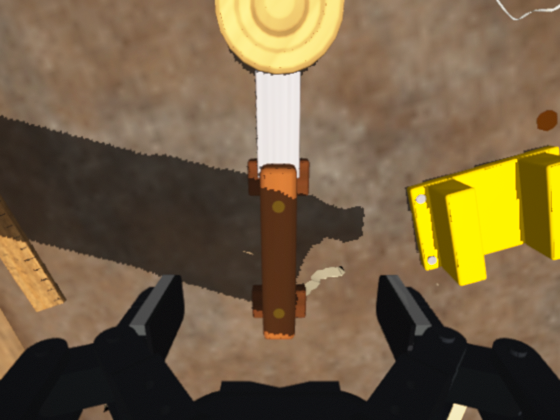

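View pics/scene2.png

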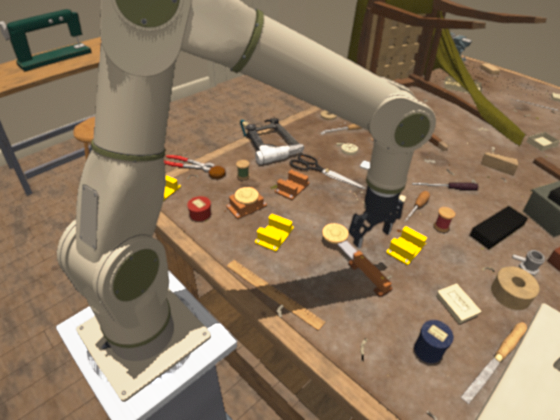

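Run:
```python
from fit import *
crop('wrist2',240,150,320,350,3)
W=load('wrist2')
H=[(45,12,40),(45,-12,40),(-85,-12,40),(-85,12,40)]
x,r=fit([(W,H,np.array([(261,167.5),(298,167.5),(296,338),(264,338)]))],[.52,-.24,1.31])
print(x,np.degrees(x[2]),np.round(r,2))
s=status.get_obs();Rm=R.from_quat(s['ee_rot'])
print(Rm.inv().apply(np.array([x[0],x[1],.182])-s['position'])/.05)
```

```text
[ 0.52324582 -0.23944703  1.32467759] 75.89843490610964 [-0.86 -0.78  0.86 -0.88  0.17  2.69 -0.17  2.76]
[-0.02088762  0.07680269  1.96011383]
```

View pics/wrist2_c240_150.png

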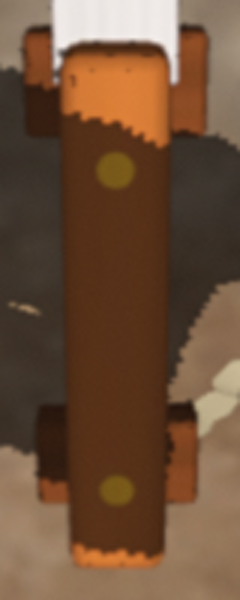

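Emit:
servo_tool(motion=[[[-0.02,0.08,0.3,-0.02,-0.05,0],[0,0,0.5,0,0,0],[0,0,0.5,0,0,0],[0,0,0.35,0,0,0],[0,0,0.2,0,0,0],[0,0,0.1,0,0,0],[0,0,0,0,0,0]]])

```text
clock: 3.75
position: [0.5253, -0.2406, 0.1833]
ee_rot: [0.992, -0.123, 0.005, -0.0]
ft_force: [-0.3, 0.7, 0.2]
grip_width: 1.0
```

Run:
```python
from h import *
c=grab('wrist','wrist3')
s=status.get_obs();M=R.from_quat(s['ee_rot']).as_matrix();print(s['clock'],s['position'],M.round(4).tolist(),np.degrees(np.arctan2(M[1,0],M[0,0])),s['ft_force'])
```

```text
3.8 [ 0.52545017 -0.2406423   0.18377813] [[0.9696, -0.2444, 0.0111], [-0.2444, -0.9697, -0.0012], [0.0111, -0.0016, -0.9999]] -14.148950411443913 [-0.69463687 -0.52669248  0.84438529]
```

View pics/wrist3.png

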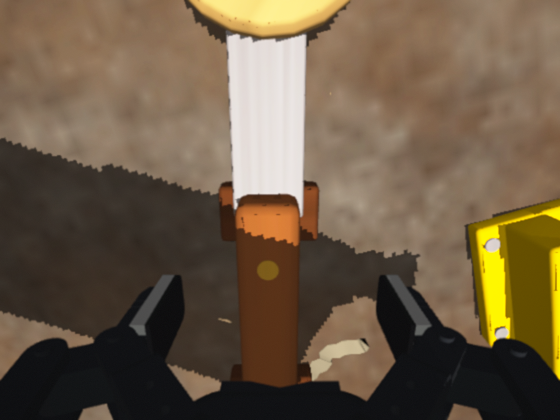

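Emit:
servo_tool(motion=[[[-0.045,0,0.02,-0.02,-0.13,0],[0,0,0,0,0,0],[0,0,0,0,0,0]]])

```text
clock: 4.1
position: [0.5239, -0.2404, 0.1848]
ee_rot: [0.992, -0.123, 0.001, 0.0]
ft_force: [0.2, -1.3, 0.8]
grip_width: 1.004
```

```bash
cat > st.py <<'E'
from h import *
s=status.get_obs();M=R.from_quat(s['ee_rot']).as_matrix();zd=-M[2]
print(round(s['clock'],2),s['position'].round(4) if hasattr(s['position'],'round') else s['position'],'yaw',np.degrees(np.arctan2(M[1,0],M[0,0])).round(2),'level rot units',np.round(np.degrees([-zd[1],zd[0]])/5,3),'F',np.round(s['ft_force'],1),'T',np.round(s['torque'],2),'g',s['grip_width'], 'q',np.round(s['joint_pos'],2))
E
python3 st.py; python3 -c "
from h import *
grab('wrist','wrist4')"
```

```text
4.1 [ 0.5239 -0.2404  0.1848] yaw -14.14 level rot units [ 0.002 -0.023] F [ 0.2 -1.3  0.8] T [-0.02 -0.02  0.03] g 1.0043103792323256 q [-0.14  0.51  0.61  1.83 -0.37  0.91  0.39]
```

View pics/wrist4.png

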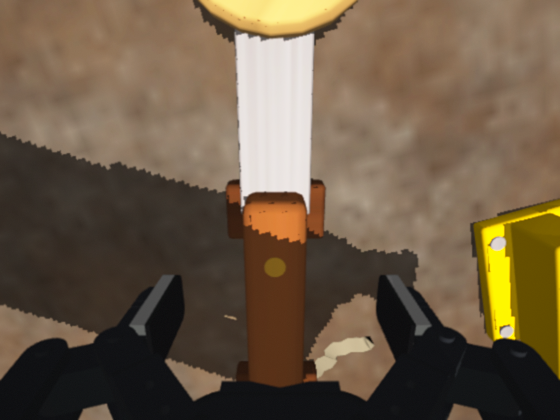

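Emit:
servo_tool(motion=[[[-0.03,0,0.05,0,-0.02,0],[0,0,0,0,0,0],[0,0,0,0,0,0],[0,0,0,0,0,0],[0,0,0,0,0,0],[0,0,0,0,0,0],[0,0,0,0,0,0],[0,0,0,0,0,0]]], jaw=255, force=30)

```text
clock: 4.95
position: [0.5224, -0.2401, 0.1826]
ee_rot: [0.992, -0.123, 0.0, 0.0]
ft_force: [0.1, 0.1, 0.5]
grip_width: 0.278
```

```bash
python3 st.py; python3 -c "
from h import *
grab('wrist','wrist5')"
```

```text
4.95 [ 0.5224 -0.2401  0.1826] yaw -14.14 level rot units [-0.    -0.009] F [0.1 0.1 0.5] T [-0.02  0.11  0.03] g 0.27800415888264557 q [-0.14  0.52  0.61  1.84 -0.37  0.9   0.39]
```

View pics/wrist5.png

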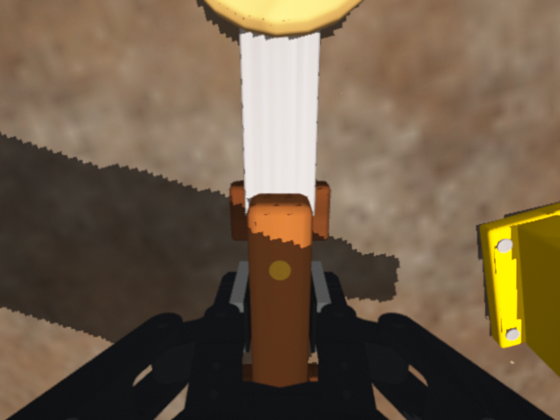

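Gripped at 23.6 mm, which matches the handle width. I'll firm the grip and lift gently.

Emit:
servo_tool(motion=[[[0,0,0,0,0,0],[0,0,0,0,0,0],[0,0,0,0,0,0],[0,0,-0.05,0,0,0],[0,0,-0.1,0,0,0],[0,0,-0.15,0,0,0],[0,0,-0.15,0,0,0],[0,0,-0.1,0,0,0],[0,0,-0.05,0,0,0],[0,0,0,0,0,0]]], jaw=255, force=100)

```text
clock: 6.0
position: [0.5219, -0.2398, 0.2147]
ee_rot: [0.992, -0.123, -0.0, -0.0]
ft_force: [0.0, 0.1, -2.9]
grip_width: 0.268
```

```bash
python3 st.py; python3 -c "
from h import *
grab('wrist','wrist6');grab('side','side6');crop('side6',270,180,380,290,6)"
```

```text
6.0 [ 0.5219 -0.2398  0.2147] yaw -14.14 level rot units [-0.     0.007] F [ 0.   0.1 -2.9] T [-0.02  0.04 -0.07] g 0.26820188640690096 q [-0.17  0.47  0.64  1.82 -0.33  0.96  0.37]
```

View pics/wrist6.png

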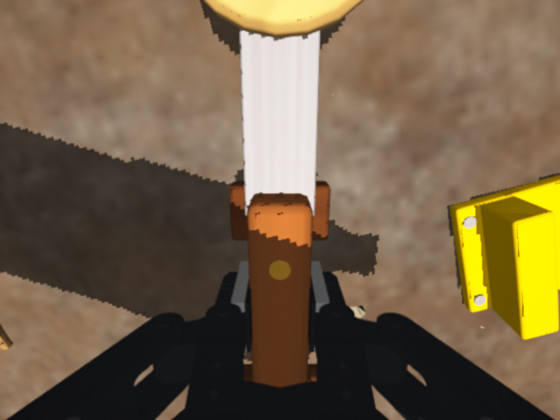

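View pics/side6.png

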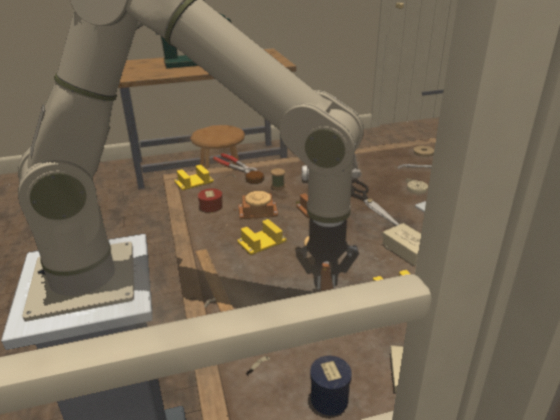

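Lifted cleanly: the lifter is level, the rosette hasn't shifted, and the load reads 2.9 N. Now I raise it higher, then carry it towards the stand while turning.

Emit:
servo_tool(motion=[[[0,0,-0.07,0,0,0],[0,0,-0.15,0,0,0],[0,0,-0.2,0,0,0],[0,0,-0.2,0,0,0],[0,0,-0.2,0,0,0],[0,0,-0.15,0,0,0],[0,0,-0.1,0,0,0],[0,0,-0.05,0,0,0],[0,0,0,0,0,0]]])

```text
clock: 7.0
position: [0.5218, -0.2399, 0.2758]
ee_rot: [0.992, -0.123, -0.0, -0.0]
ft_force: [-0.1, -0.5, -3.5]
grip_width: 0.268
```

Emit:
servo_tool(motion=[[[0.02,-0.08,0,0,0,-0.1],[0.05,-0.15,0,0,0,-0.25],[0.08,-0.23,0,0,0,-0.4],[0.1,-0.28,0,0,0,-0.5],[0.14,-0.32,0,0,0,-0.6],[0.15,-0.32,0,0,0,-0.6],[0.17,-0.31,0,0,0,-0.6],[0.19,-0.3,0,0,0,-0.6],[0.17,-0.25,0,0,0,-0.5],[0.15,-0.19,0,0,0,-0.4],[0.1,-0.12,0,0,0,-0.2],[0.05,-0.06,0,0,0,-0.1]]])

```text
clock: 8.2
position: [0.6028, -0.0963, 0.2737]
ee_rot: [0.994, 0.109, -0.001, -0.001]
ft_force: [-0.1, 1.0, -3.6]
grip_width: 0.264
```

```bash
python3 st.py; python3 -c "
from h import *
grab('wrist','wrist7');grab('scene','scene7')"
```

```text
8.2 [ 0.6028 -0.0963  0.2737] yaw 12.57 level rot units [-0.028  0.03 ] F [-0.1  1.  -3.6] T [ 0.01 -0.01 -0.01] g 0.2639509549255173 q [-0.33  0.44  0.52  1.68 -0.24  1.1   0.49]
```

View pics/wrist7.png

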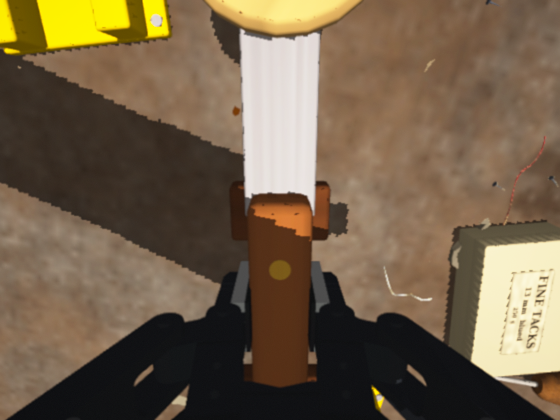

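View pics/scene7.png

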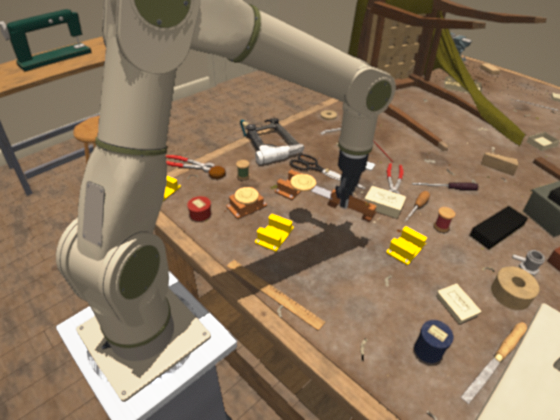

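Run:
```python
from fit import *
S=load('scene0');W=load('wrist7')
crop('scene0',310,150,430,230,6)
print('box scene top', [atz(S,p,.03).round(3)[:2].tolist() for p in [(372,187),(406,196),(398,216),(364,206)]])
print('wrist', [(z,[atz(W,p,z).round(3)[:2].tolist() for p in [(458,227),(447,372)]]) for z in (0,.03)])
# project planned lifter footprint into scene0 
u=np.radians(100.2); g=np.array([.6681,.0054])
for z in (0,.04):
  print(proj(S,T(*g,u,np.array([(-.085,.022,z),(-.085,-.022,z),(.045,-.022,z),(.045,.022,z)]))).round().tolist())
im=cv2.imread('pics/scene0.png')
for pts,z in (([(-.085,.022),(-.085,-.022),(.045,-.022),(.045,.022)],0),([(-.085,.012),(-.085,-.012),(.045,-.012),(.045,.012)],.04),([(.045,.014),(.045,-.014),(.165,-.014),(.165,.014)],.024)):
  q=proj(S,T(*g,u,np.array([(a,b,z) for a,b in pts])))
  cv2.polylines(im,[np.round(q*16).astype(int)],True,(255,255,0),1,cv2.LINE_AA,4)
cv2.imwrite('pics/plan.png',cv2.resize(im[140:240,260:430],None,fx=4.5,fy=4.5,interpolation=cv2.INTER_CUBIC))
```

```text
box scene top [[0.811, -0.057], [0.852, -0.16], [0.749, -0.195], [0.712, -0.096]]
wrist [(0, [[0.739, -0.078], [0.784, -0.213]]), (0.03, [[0.72, -0.071], [0.759, -0.189]])]
[[349.0, 219.0], [356.0, 211.0], [320.0, 196.0], [313.0, 203.0]]
[[351.0, 209.0], [357.0, 201.0], [321.0, 186.0], [314.0, 193.0]]
```

View pics/plan.png

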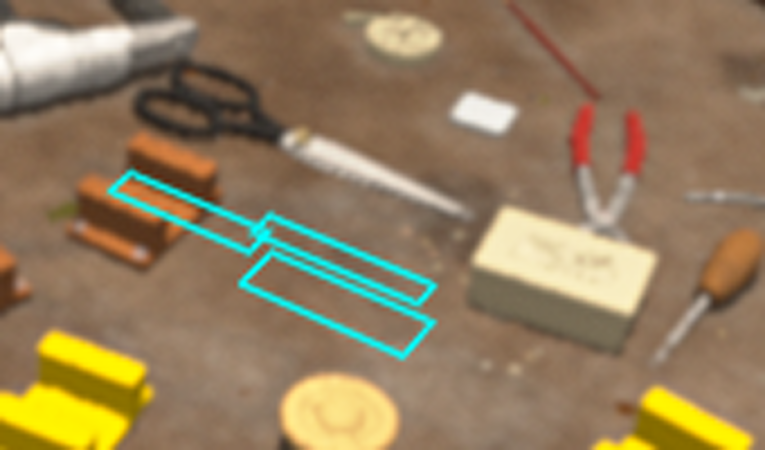

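The planned lifter footprint is clear of the tacks box and the scissors. Continuing to hover over the empty stand.

Emit:
servo_tool(motion=[[[0.05,-0.06,0,-0.01,0.01,0.05],[0.11,-0.11,0,-0.01,0.01,0.1],[0.16,-0.17,0,0,0.01,0.1],[0.2,-0.21,0,0,0,0.1],[0.2,-0.21,0,0,0,0.1],[0.2,-0.21,0,0,0,0],[0.2,-0.21,0,0,0,0],[0.17,-0.17,0,0,0,0],[0.11,-0.11,0,0,0,0],[0.05,-0.06,0,0,0,0],[0,0,0,0,0,0]]])

```text
clock: 9.4
position: [0.6649, -0.001, 0.2732]
ee_rot: [0.996, 0.087, -0.0, -0.0]
ft_force: [0.2, -0.4, -3.3]
grip_width: 0.268
```

```bash
python3 st.py; python3 -c "
from h import *
grab('scene','scene8');grab('side','side8');grab('wrist','wrist8');crop('scene8',255,140,355,220,8);crop('side8',280,150,360,220,10)"
```

```text
9.4 [ 0.6649 -0.001   0.2732] yaw 9.94 level rot units [-0.003  0.005] F [ 0.2 -0.4 -3.3] T [-0.01 -0.02  0.03] g 0.2675032648919703 q [-0.42  0.55  0.49  1.52 -0.28  1.14  0.3 ]
```

View pics/scene8_c255_140.png

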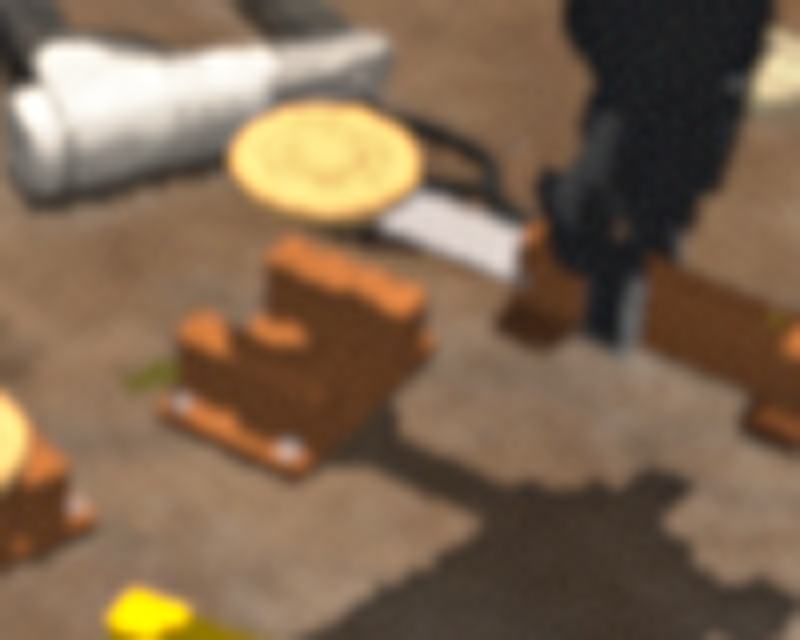

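View pics/side8_c280_150.png

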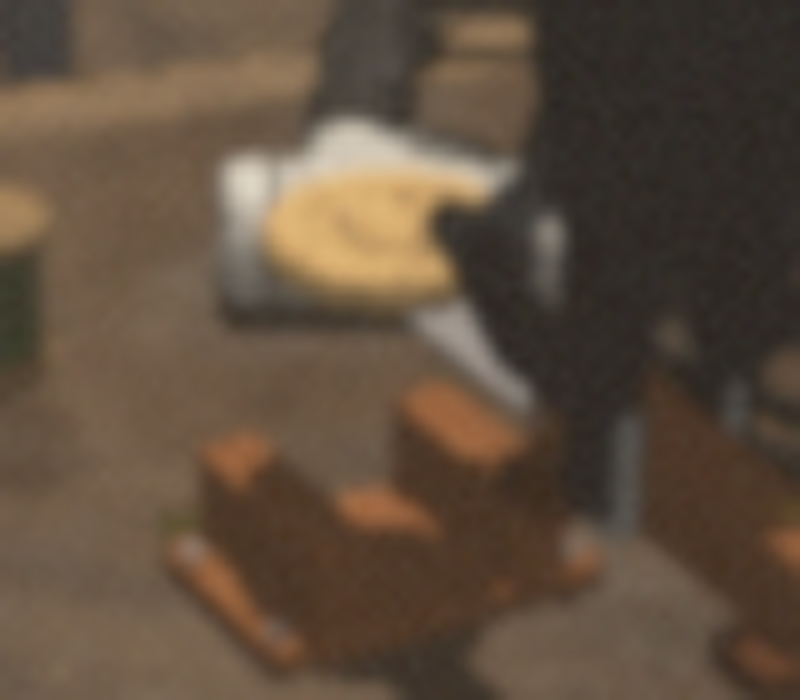

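View pics/wrist8.png

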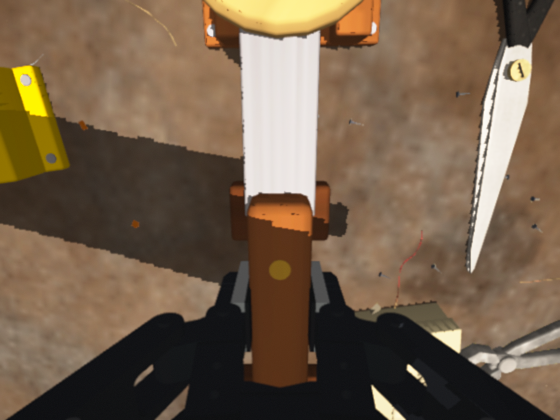

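Run:
```python
from h import *
crop('wrist8',195,0,390,65,4)
```

```text
(no output)
```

View pics/wrist8_c195_0.png

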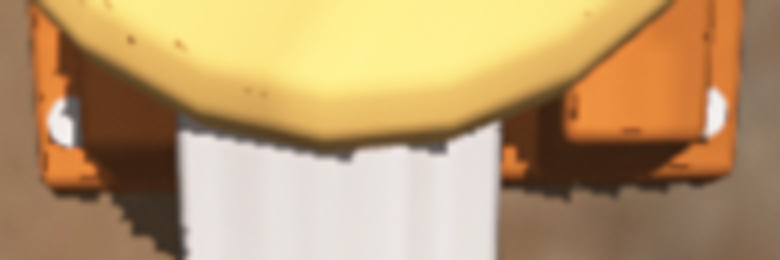

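Run:
```python
from fit import *
W=load('wrist8');S=load('scene8');D=load('side8')
P=[(-35,55,5),(-35,-55,5),(-35,-23,40),(-35,-43,40)]
uv=np.array([unc(p,(195,0),4) for p in [(45,186),(735,176),(565,137),(703,140)]])
x,r=fit([(W,P,uv)],[.643,.142,1.75]);print('stand wrist',x,np.degrees(x[2]),r.round(2))
st=status.get_obs();zb=.024+st['position'][2]-.1826
for n,c,(u0,u1,v0,v1),o,s in (('scene',S,(228,425,99,222),(255,140),8),):
    tgt=np.r_[unc((u0,v0),o,s),unc((u1,v1),o,s)]
    def f(v):
        t=np.linspace(0,6.283,100);q=[]
        for z in (zb,zb+.012): q.append(np.c_[v[0]+.037*np.cos(t),v[1]+.037*np.sin(t),0*t+z])
        p=proj(c,np.vstack(q)); return np.r_[p.min(0),p.max(0)]-tgt
    r=least_squares(f,[.64,.14],x_scale=.01);print('ros',n,r.x,r.fun)
a=np.radians(99.94);p=st['position'];print('ros pred',p[:2]+.139*np.array([np.cos(a),np.sin(a)]))
```

```text
stand wrist [0.64521542 0.14639421 1.75516985] 100.56382483693073 [ 0.13  0.02 -1.7   0.57 -0.27  0.16  1.85 -0.76]
ros scene [0.64135748 0.13387998] [ 0.41550716 -0.43445406 -0.41322409  0.42665368]
ros pred [0.64046598 0.13457722]
```

Scene and prediction agree on the rosette to within 1 mm. The stand averages to (0.6445, 0.1435), so I shift about 4 mm in x and 9 mm in y, then descend part of the way.

Emit:
servo_tool(motion=[[[0.02,-0.03,0,0,0,-0.03],[0.04,-0.05,0,0,0,-0.03],[0.03,-0.05,0.05,0,0,0],[0.02,-0.03,0.1,0,0,0],[0,0,0.16,0,0,0],[0,0,0.2,0,0,0],[0,0,0.2,0,0,0],[0,0,0.16,0,0,0],[0,0,0.1,0,0,0],[0,0,0.05,0,0,0],[0,0,0,0,0,0]]])

```text
clock: 10.65
position: [0.6677, 0.0053, 0.2165]
ee_rot: [0.996, 0.087, -0.001, 0.0]
ft_force: [-0.3, 0.1, -3.4]
grip_width: 0.264
```

```bash
python3 st.py; python3 -c "
from h import *
grab('scene','scene9');grab('side','side9');grab('wrist','wrist9');crop('scene9',255,150,355,220,8);crop('side9',280,160,360,220,10);crop('wrist9',195,0,390,85,4)"
```

```text
10.65 [0.6677 0.0053 0.2165] yaw 10.02 level rot units [0.004 0.033] F [-0.3  0.1 -3.4] T [-0.07  0.02 -0.03] g 0.2644500905303016 q [-0.41  0.62  0.47  1.55 -0.3   1.05  0.31]
```

View pics/scene9_c255_150.png

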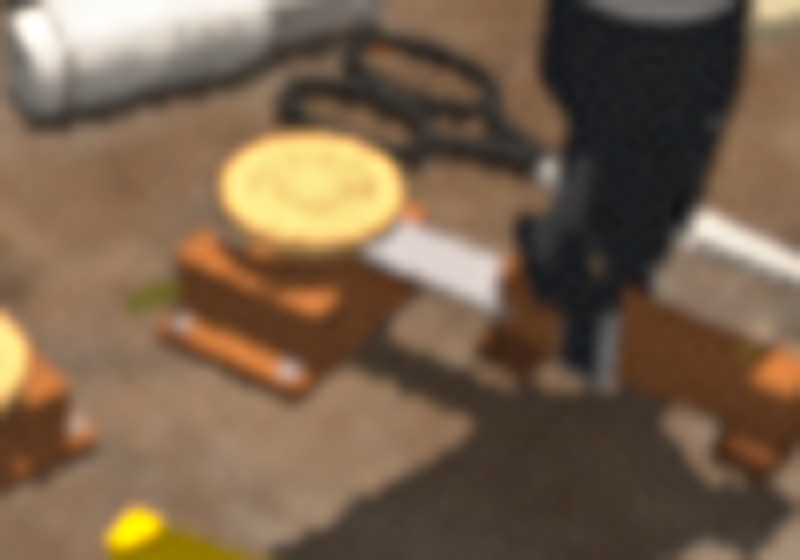

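View pics/side9_c280_160.png

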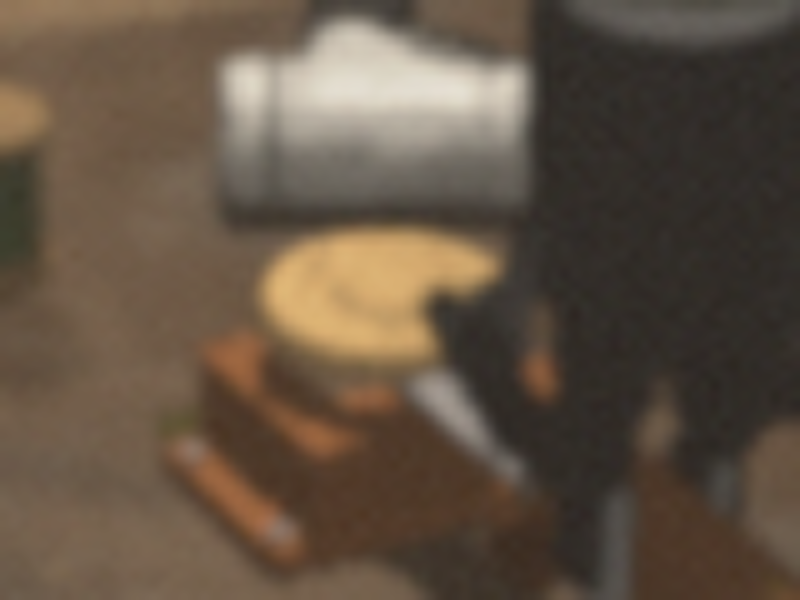

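View pics/wrist9_c195_0.png

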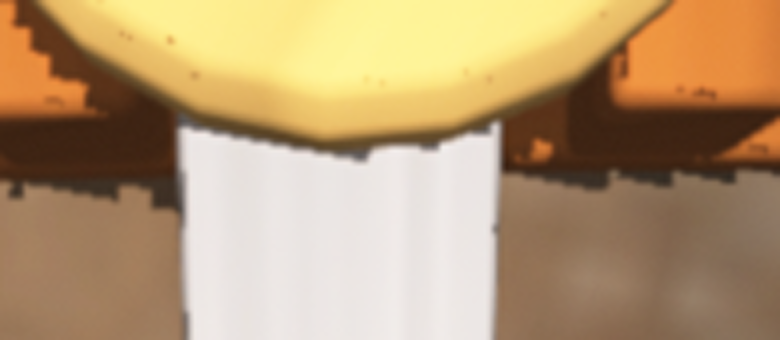

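Run:
```python
from fit import *
W=load('wrist9')
cv2.imwrite('pics/w9.png',cv2.resize(cv2.imread('pics/wrist9.png')[0:70,130:430],None,fx=2.6,fy=2.6,interpolation=cv2.INTER_CUBIC))
for st in ([.6445,.1435,np.radians(100.3)],):
  print(proj(W,T(*st,np.array([(-35,43,40),(-35,23,40),(-35,-23,40),(-35,-43,40),(-35,55,0),(-35,-55,0)])/1000)).round(1).tolist())
```

```text
[[175.8, 34.1], [226.3, 33.4], [343.2, 32.8], [393.9, 33.0], [175.6, 49.4], [392.2, 48.4]]
```

View pics/w9.png

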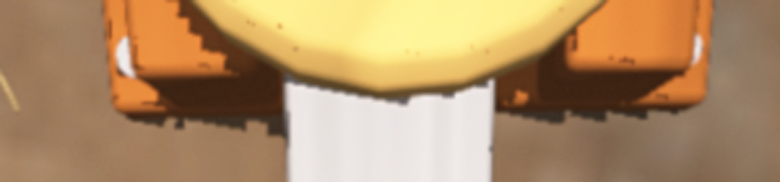

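Run:
```python
from fit import *
W=load('wrist9');s=status.get_obs();p=s['position']
P=[(-35,43,40),(-35,-23,40),(-35,-43,40),(-35,55,10),(-35,-55,10)]
uv=np.array([((a+.5)/2.6-.5+130,(b+.5)/2.6-.5) for a,b in [(133,72),(566,68),(695,70),(112,109),(708,100)]])
x,r=fit([(W,P,uv)],[.643,.142,1.75]);print('stand wrist',x,np.degrees(x[2]),r.round(2))
zb=.024+p[2]-.1826
for L,Rr,v in ((244,317,130),(284.5/2.6+130,492/2.6+130,40)):
  a=atz(W,(L,v),zb);b=atz(W,(Rr,v),zb);m=(a+b)/2;d=(m-p)[:2];u=np.radians(100.02);print('blade width',np.linalg.norm(a-b),'along',d@[np.cos(u),np.sin(u)],'lat(+y lifter)',d@[-np.sin(u),np.cos(u)])
u=np.array([np.cos(u),np.sin(u)]);q=p[:2]+.139*u;print('ros',q);d=x[:2]-q
print('stand - ros along',d@u,'lat',d@[-u[1],u[0]])
```

```text
stand wrist [0.64543539 0.14610927 1.75498745] 100.55337425402256 [-1.67  0.45  0.09 -0.02  1.34 -0.76 -0.56 -0.24  0.5   1.12]
blade width 0.027026308792332518 along 0.06924495802112902 lat(+y lifter) 0.000537752077716819
blade width 0.027501134865463746 along 0.09966744330859141 lat(+y lifter) 0.0009799802979209456
ros [0.6438139  0.14215305]
stand - ros along 0.0036137530941047383 lat -0.002285114748938962
```

The wrist view puts the stand about 3 mm further along and 2 mm to the right, so I make a small compromise correction. Then I lower until the rosette rests on the rails and the blade hangs free.

Emit:
servo_tool(motion=[[[0.02,-0.03,0,0,0.02,-0.03],[0.02,-0.03,0.02,0,0.01,-0.02],[0,0,0.05,0,0,0],[0,0,0.09,0,0,0],[0,0,0.1,0,0,0],[0,0,0.1,0,0,0],[0,0,0.08,0,0,0],[0,0,0.06,0,0,0],[0,0,0.04,0,0,0],[0,0,0,0,0,0]]])

```text
clock: 11.8
position: [0.6699, 0.009, 0.1887]
ee_rot: [0.996, 0.09, 0.001, 0.0]
ft_force: [0.1, -0.2, -2.7]
grip_width: 0.263
```

```bash
python3 st.py; python3 -c "
from h import *
grab('scene','scene10');grab('side','side10');grab('wrist','wrist10');crop('scene10',255,150,355,220,8);crop('side10',280,160,360,220,10);crop('wrist10',130,0,430,85,2.6)"
```

```text
11.8 [0.6699 0.009  0.1887] yaw 10.3 level rot units [ 0.003 -0.029] F [ 0.1 -0.2 -2.7] T [ 0.01 -0.04  0.  ] g 0.26328518925957944 q [-0.41  0.65  0.45  1.56 -0.32  1.    0.32]
```

View pics/scene10_c255_150.png

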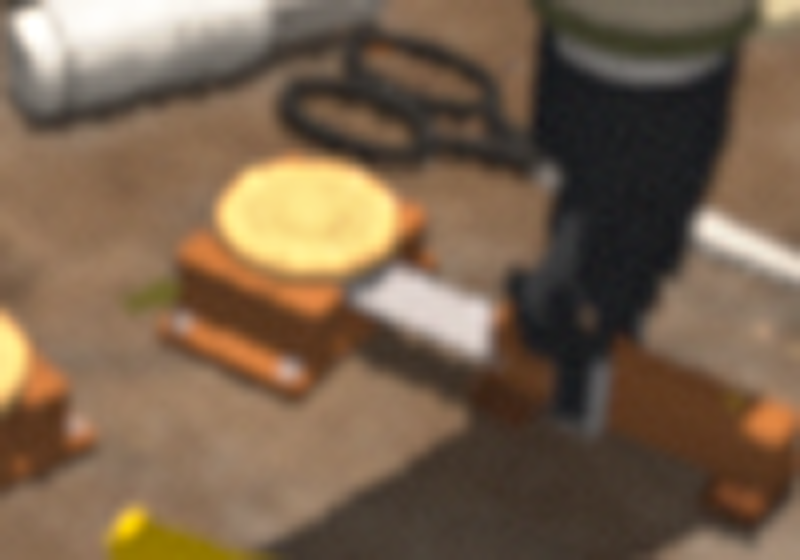

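View pics/side10_c280_160.png

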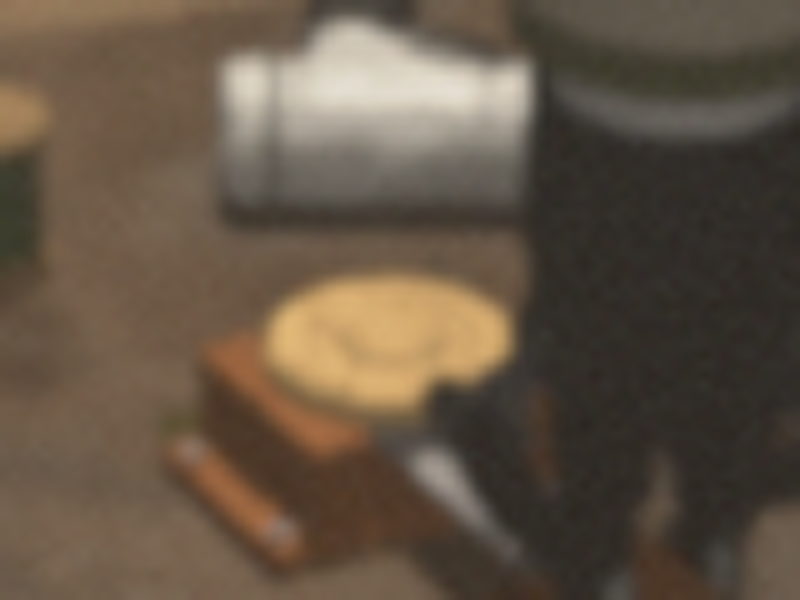

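View pics/wrist10_c130_0.png

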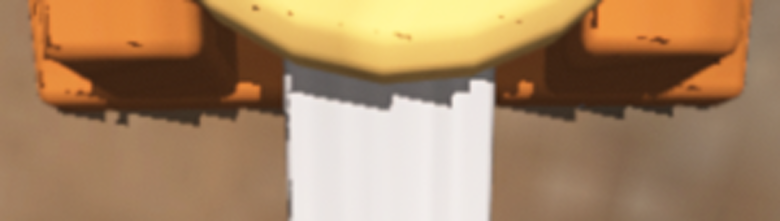

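Run:
```python
from fit import *
S=load('scene10');D=load('side10');W=load('wrist10')
sp=[(460,205),(483,190),(620,255),(603,275),(549,135),(575,116),(707,170),(690,192)]
P=[(35,43,40),(35,23,40),(-35,23,40),(-35,43,40),(35,-23,40),(35,-43,40),(-35,-43,40),(-35,-23,40)]
xs,_=fit([(S,P,np.array([unc(p,(220,155),8) for p in sp]))],[.643,.142,1.75])
dp=[(122,183),(185,158),(325,285),(262,305),(355,122),(415,97),(560,220),(500,243)]
xd,_=fit([(D,P,np.array([unc(p,(290,180),12) for p in dp]))],[.643,.142,1.75])
def ros(c,box,o,s,z0=.04):
    tgt=np.r_[unc((box[0],box[2]),o,s),unc((box[1],box[3]),o,s)]
    def f(v):
        t=np.linspace(0,6.283,200);q=[]
        for z in (z0,z0+.012): q.append(np.c_[v[0]+.037*np.cos(t),v[1]+.037*np.sin(t),0*t+z])
        p=proj(c,np.vstack(q)); return np.r_[p.min(0),p.max(0)]-tgt
    r=least_squares(f,[.64,.14],x_scale=.01); return r.x,r.fun
for n,x,(r,f) in (('scene',xs,ros(S,(215,402,154,281),(255,150),8)),('side',xd,ros(D,(264,515,270,420),(280,160),10))):
    u=np.array([np.cos(x[2]),np.sin(x[2])]);d=r-x[:2];print(n,r,x,'ros rel stand along',d@u,'lat',d@[-u[1],u[0]],f.round(2))
W_P=[(-35,23,40),(-35,-23,40),(-35,55,10),(-35,-55,10)]
x,r=fit([(W,W_P,np.array([unc(p,(130,0),2.6) for p in [(203,55),(585,55),(38,103),(745,98)]]))],[.643,.142,1.75]);print('wrist stand',x,r.round(1))
```

```text
scene [0.64702691 0.14489917] [0.64506595 0.14385365 1.74715955] ros rel stand along 0.000685247836231436 lat -0.002113979621482484 [ 0.32 -0.16 -0.32  0.17]
side [0.64492853 0.14289711] [0.64248644 0.14031167 1.75296805] ros rel stand along 0.0021002317665834783 lat -0.002870073247666199 [-0.38 -0.57  0.38  0.48]
wrist stand [0.64547786 0.14563992 1.75666821] [ 0.4  0.2 -0.7 -0.6 -0.6  0.   1.2  0.5]
```

Relative to the stand, the rosette is within about 2 mm along the slot and 2–3 mm across it. Now I draw the blade out, drifting slightly left to stay away from the tacks box.

Emit:
servo_tool(motion=[[[0,0.06,0,0,-0.02,0],[0,0.12,0,0,0,0],[-0.01,0.18,0,0,0,0],[-0.01,0.2,0,0,0,0],[-0.02,0.2,0,0,0,0],[-0.02,0.18,0,0,0,0],[-0.02,0.14,0,0,0,0],[-0.01,0.08,0,0,0,0],[0,0,0,0,0,0]]])

```text
clock: 12.85
position: [0.6766, -0.0566, 0.1901]
ee_rot: [0.996, 0.088, 0.001, 0.001]
ft_force: [-0.3, -0.2, -3.0]
grip_width: 0.261
```

```bash
python3 st.py; python3 -c "
from h import *
grab('scene','scene11');grab('side','side11');grab('wrist','wrist11');crop('scene11',255,150,405,250,5)"
```

```text
12.85 [ 0.6766 -0.0566  0.1901] yaw 10.15 level rot units [ 0.02  -0.028] F [-0.3 -0.2 -3. ] T [0.09 0.02 0.  ] g 0.2612400693600922 q [-0.31  0.67  0.46  1.53 -0.33  1.02  0.41]
```

View pics/scene11_c255_150.png

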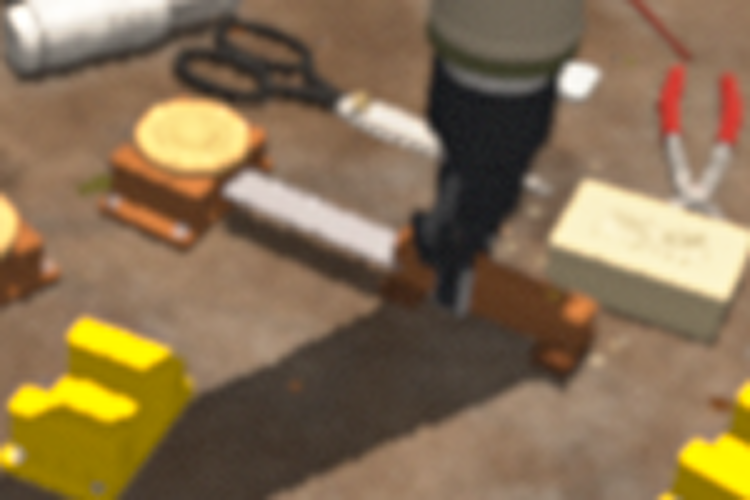

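View pics/wrist11.png

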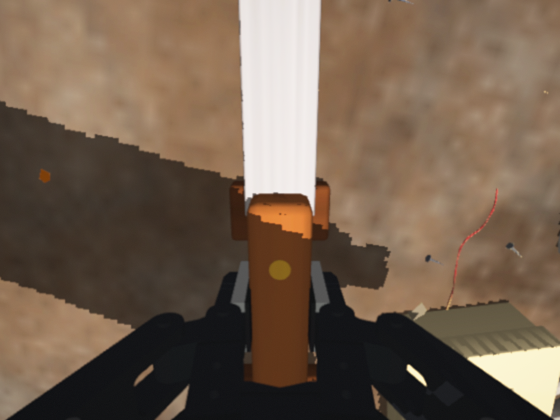

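Run:
```python
from h import *
S=load('scene0')
for p in [(407,245),(273,232)]: print(atz(S,p,.02))
im=cv2.imread('pics/scene11.png')
from fit import T
for g in ([.625,-.125],):
 for pts,z in (([(-.085,.022),(-.085,-.022),(.045,-.022),(.045,.022)],0),([(-.085,.012),(-.085,-.012),(.045,-.012),(.045,.012)],.04),([(.045,.014),(.045,-.014),(.165,-.014),(.165,.014)],.024),([(-.035,.06),(-.035,-.06),(.035,-.06),(.035,.06)],.02)):
  q=proj(S,T(*g,np.radians(100.2),np.array([(a,b,z) for a,b in pts])))
  cv2.polylines(im,[np.round(q*16).astype(int)],True,(255,255,0),1,cv2.LINE_AA,4)
cv2.imwrite('pics/plan2.png',cv2.resize(im[150:290,250:430],None,fx=4,fy=4,interpolation=cv2.INTER_CUBIC))
```

```text
[ 0.67261971 -0.27505015  0.02      ]
[0.43751507 0.0215137  0.02      ]
```

View pics/plan2.png

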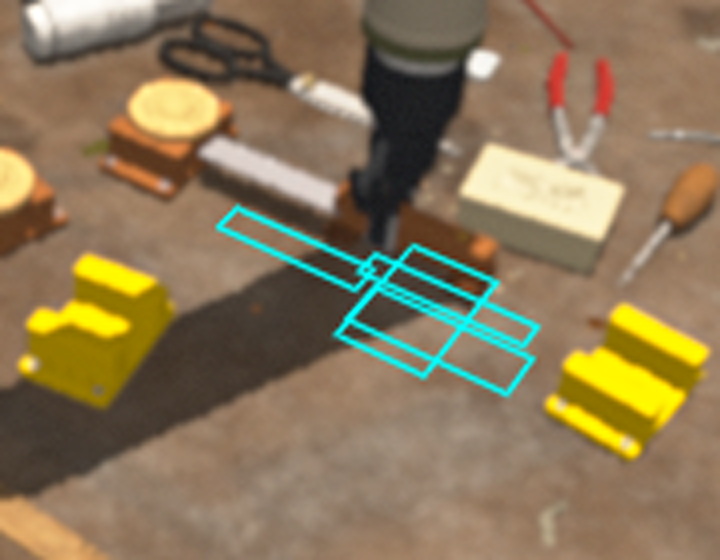

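Emit:
servo_tool(motion=[[[0,0.08,0,0,0,0],[0,0.15,0,0.01,-0.02,0],[-0.05,0.16,0,0.01,-0.01,0],[-0.14,0.1,0,0,0,0],[-0.24,0.1,0,0,0,0],[-0.3,0.1,0,0,0,0],[-0.3,0.1,0,0,0,0],[-0.26,0.08,0,0,0,0],[-0.2,0.05,0,0,0,0],[-0.12,0,0,0,0,0],[-0.05,0,0,0,0,0],[0,0,0,0,0,0]]])

```text
clock: 14.2
position: [0.5979, -0.1211, 0.1901]
ee_rot: [0.996, 0.089, -0.0, -0.0]
ft_force: [0.7, 1.1, -3.5]
grip_width: 0.265
```

```bash
python3 st.py
```

```text
14.2 [ 0.5979 -0.1211  0.1901] yaw 10.17 level rot units [-0.01   0.003] F [ 0.7  1.1 -3.5] T [ 0.03 -0.04  0.04] g 0.26528291803476267 q [-0.26  0.54  0.49  1.73 -0.3   0.94  0.53]
```

Emit:
servo_tool(motion=[[[0,0,0.04,0,0,0],[0,0,0.05,0,0,0],[0,0,0.04,0,0,0],[0,0,0.02,0,0,0],[0,0,0,0,0,0],[0,0,0,0,0,0]]])

```text
clock: 14.8
position: [0.5994, -0.1198, 0.1828]
ee_rot: [0.996, 0.09, 0.0, -0.001]
ft_force: [-1.4, 1.2, -2.0]
grip_width: 0.266
```

```bash
python3 st.py
```

```text
14.8 [ 0.5994 -0.1198  0.1828] yaw 10.31 level rot units [-0.012 -0.005] F [-1.4  1.2 -2. ] T [-0.08  0.23 -0.02] g 0.2661872903161225 q [-0.25  0.55  0.48  1.73 -0.31  0.93  0.53]
```

Emit:
servo_tool(motion=[[[0,0,0.02,0,0,0],[0,0,0.01,0,0,0],[0,0,0,0,0,0]]])

```text
clock: 15.1
position: [0.5997, -0.12, 0.1829]
ee_rot: [0.996, 0.09, 0.0, -0.001]
ft_force: [-1.0, -0.6, -2.6]
grip_width: 0.262
```

Emit:
servo_tool(motion=[[[0,0,0,0,0,0],[0,0,0,0,0,0],[0,0,0,0,0,0],[0,0,0,0,0,0],[0,0,0,0,0,0],[0,0,0,0,0,0],[0,0,0,0,0,0]]], jaw=50, force=20)

```text
clock: 15.8
position: [0.6004, -0.1198, 0.183]
ee_rot: [0.996, 0.09, 0.001, -0.001]
ft_force: [0.5, 0.3, -0.1]
grip_width: 0.803
```

```bash
python3 st.py;python3 -c "
from h import *
grab('wrist','wrist12')"
```

```text
15.8 [ 0.6004 -0.1198  0.183 ] yaw 10.33 level rot units [-0.011 -0.028] F [ 0.5  0.3 -0.1] T [-0.01  0.03  0.05] g 0.8034319207740891 q [-0.25  0.56  0.48  1.73 -0.31  0.93  0.53]
```

View pics/wrist12.png

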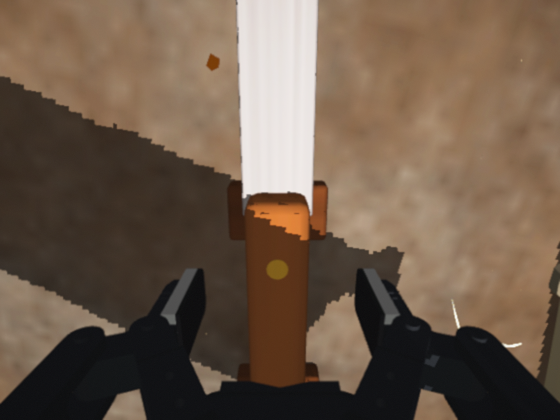

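The jaws are open at 0.80 and clear of the handle on both sides. Retreating straight up.

Emit:
servo_tool(motion=[[[0,0,-0.1,0,0,0],[0,0,-0.3,0,0,0],[0,0,-0.5,0,0,0],[0,0,-0.6,0,0,0],[0,0,-0.7,0,0,0],[0,0,-0.6,0,0,0],[0,0,-0.4,0,0,0],[0,0,-0.2,0,0,0],[0,0,0,0,0,0],[0,0,0,0,0,0]]])

```text
clock: 16.85
position: [0.5988, -0.1212, 0.3675]
ee_rot: [0.996, 0.089, 0.003, -0.0]
ft_force: [0.5, 0.8, 0.3]
grip_width: 0.799
```

```bash
python3 st.py;python3 -c "
from h import *
grab('wrist','wrist13');grab('scene','scene13');crop('scene13',210,150,430,290,3.6);grab('side','side13');crop('side13',230,170,390,290,5)"
```

```text
16.85 [ 0.5988 -0.1212  0.3675] yaw 10.2 level rot units [-0.001 -0.072] F [0.5 0.8 0.3] T [-0.06 -0.03  0.03] g 0.7993667422746379 q [-0.32  0.35  0.56  1.58 -0.19  1.26  0.45]
```

View pics/wrist13.png

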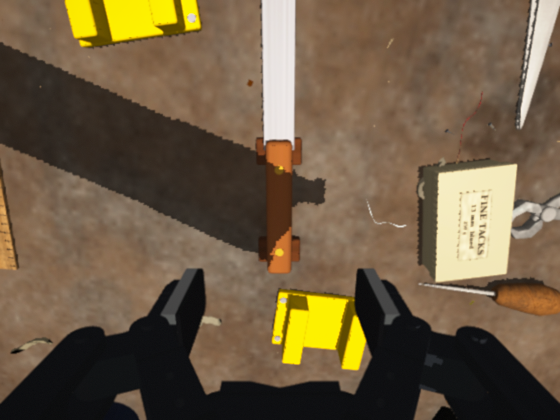

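View pics/scene13_c210_150.png

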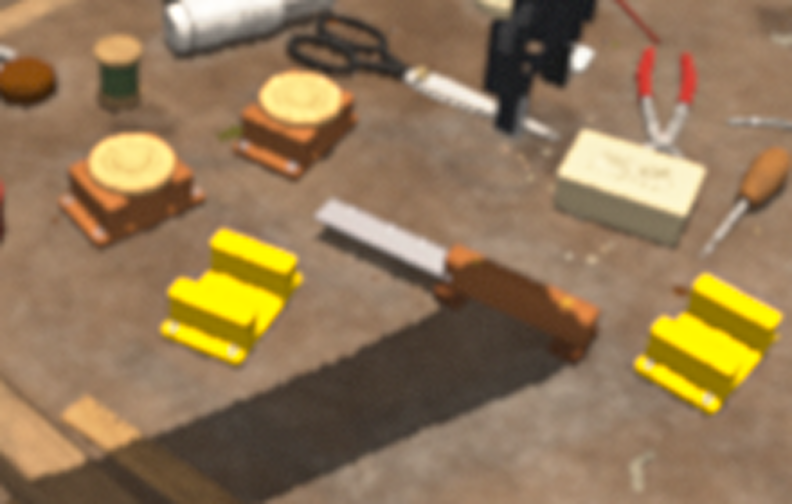

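View pics/side13_c230_170.png

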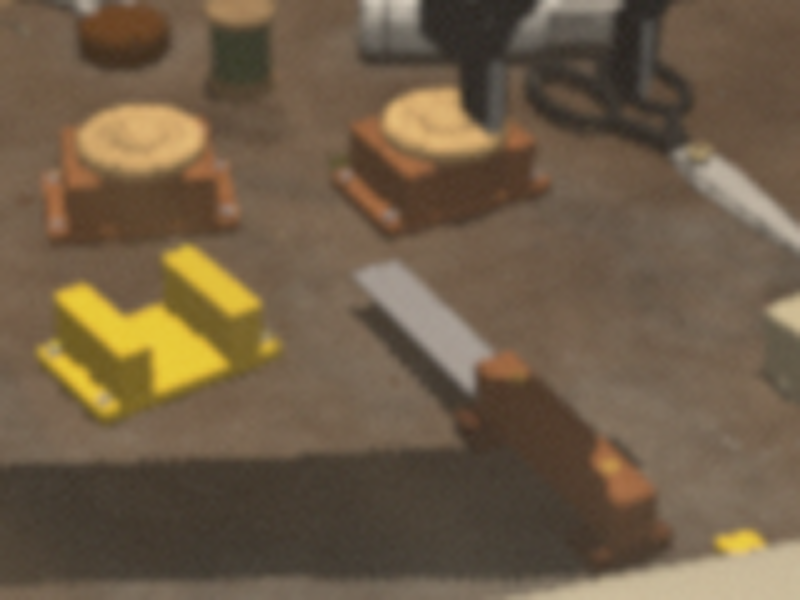

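The rosette lies flat and centred on both rails, at about (300,97) in the crop. The lifter stands on its feet with its blade well clear, the finished rosette hasn't moved, and the gripper is clear of everything. Handing in.

```bash
python3 -c "
from h import *
print(order.hand_in())"
```

```text
the job is handed in; nothing more can be done
None
```

The varnished rosette is on the empty drying stand, and I've handed the job in. I gripped the lifter by its handle, carried it level to the stand, lowered the blade between the rails, drew it out and stood the lifter on the bench. The clock read about 17 s.

**Last checks:**
- **Rosette position:** with it on the rails and the blade still under it, the scene and side cameras put it 1–2 mm off centre along the slot and 2–3 mm across. I did not measure it again after drawing the blade out, but the final pictures show it lying flat in the middle of both rails.
- **Lifter:** it stands upright on its feet, with the blade tip about 70 mm from the stand.
- **Other items:** the finished rosette, the yellow stands and the tacks box look untouched, and the gripper is well above everything.
- **Forces:** the readings between moves stayed below about 4 N.

**Disagreement:** the cameras differed by up to about 6 mm on where the empty stand was along its slot, and about 3 mm across it. I steered for a compromise between them, so the centring is good to a few millimetres.

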